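Open the ratchet bookend

ROBOT

A 6-joint arm with a two-finger parallel gripper is mounted at the origin on the work surface; the furniture and walls round the work are solid. World frame = base frame: x ahead of the robot, y to its left, z up, the work surface at z = 0. Lengths are in m, angles in degrees, forces in N, time in s.
With the tool pointing down it reaches from about 0.4 to 0.825 m from the base axis. Payload 7 kg.
Tool frame: the origin (TCP) lies at the centre of the arm's flange, where the gripper is bolted on; the fingertips stand 178 mm ahead of it and the grasp point (between the pads) lies 159 mm ahead of it (ctrl.hold_point_z is the distance from the TCP to the grasp point, in m); z points along the fingers, y is the line along which they close (so a half turn about z gives the same grasp; the last joint's range is limited). The gripper opens to 88 mm and grips with 3 to 60 N. Pads are 19 mm wide; open, the fingers measure 130 mm over their backs; the gripper's body (78 mm by 193 mm) begins 47 mm behind the grasp point.
Start: joints at [16.507, 20.546, 0.682, 0, -70.136, -16.507], TCP at [0.675, -0, 0.405] pointing down, gripper open.
Joint ranges: [-176.03, 176.03], [-82.01, 121.73], [-58.28, 71.71], [-173.87, 95.51], [-174.79, -0.11], [-173.66, 173.66]. Speed limits (degrees/s): [136.94, 136.94, 172.46, 180, 180, 180].

INTERFACE

Orientations are given as [roll, pitch, yaw] about the fixed x, y, z axes, in that order (R = Rz(yaw) Ry(pitch) Rx(roll)).
In Python, from plant import ctrl gives the robot as it stands.
- The arm moves only by the shell command python3 -m inch 'ROWS'. ROWS is JSON, one flat list of numbers, 7 for each row, row after row: the closure, from 0 (fully open) to 1 (shut), then the shift along the tool's x, y, z in mm, then the turn, a rotation vector about the tool's x, y, z in degrees. In form: [hand, x, y, z, wx, wy, wz, hand, x, y, z, wx, wy, wz, ...]. A call has 1 to 5 rows; each row is the pose to reach, as a shift and turn from the pose commanded when the call began, along the tool's axes at that moment; what a row does not reach only later rows make up. A row lasts 1/10 s, in which the tool goes at most 50 mm and 8.59 degrees, less where a joint would pass 70% of its speed; a pose out of reach is approached as far as the arm can. A call with a gripper value outside its range is refused whole. The fingers move at their own pace and stop on an object; the grip force is fixed at half the most. Time passes only in rows, so rows that repeat a pose let the fingers close. It gives the time, the measured TCP pose, the force, the opening and the grip force at its end, in the units of the state.
- ctrl.get_obs(): the state, without advancing time (a new reading comes with each control period).
- ctrl.snapshot(name): name is "scene" or "side" or "wrist"; returns a dict with "frame" (384x512x3 uint8, red, green, blue), "K" (3x3 intrinsics, pixels), "k1" (the pictures are not rectified: a ray, as slopes to the right and down, at radius r is drawn at 1 + k1 r^2 times it, then the intrinsics apply), "R" (3x3) and "t" (3): a world point X has camera coordinates R X + t. Camera axes: x right, y down, z forward; pixel columns grow to the right and rows downward; lengths in m; the calibration is good to about 2 mm. A picture is of the moment at which its call begins. There is no depth.
- ctrl.close_job(): hands the job in; it is judged then, once.
Trained networks look in a picture, given as the dict that the camera call returned (one of the last four; its "shot" number tells which), for a name from the list of things; names that differ only in an ending like _2 or _b are one class to them, and where a whole thing is asked for, a point or a joint stands for the part that bears it (a point fixed in the world has none). Each returns a list of dicts, best first, with "p" (0 to 1); they miss things now and then, are a little off and sometimes report something else, mostly with a low value. They report only what shows in the picture. A call takes as long as a camera call.
- ctrl.recognise(picture, thing): "location" ([x, y, z] in m, in world coordinates, good to about 4 mm: the middle of the surface that is visible of it).
- ctrl.trace(picture, thing): "pixels" (384x512 bool, what is visible of it).
- ctrl.mark_of(picture, thing): "location" ([x, y, z] in m, in world coordinates, good to about 4 mm: a listed point, or the origin of a listed thing).
The state is a dict: "clock": time; "joint_pos": joint angles; "qvel": joint speeds; "tau": joint torques, N m; "tool_pos": TCP position; "orientation": TCP orientation; "force": force on the tool from outside, world axes, zero at the start; "moment": the same for the moment, N m; "opening": finger opening in m; "gripper_force": force on a finger pad.
Only numpy, scipy, OpenCV 4.12 (cv2) and the standard library are available. Lean on these libraries where they do the work, as an engineer would, in place of code of your own. Each camera call takes 0.05 s, during which the arm holds its last target. There are 200 camera calls.

TASK

Make room in the bookend on the desk: press the red release pad on top of its blue sliding jaw down and, keeping it pressed, push the jaw back along the bar, away from the card box, until it is fully home against the stop post at the other end; then let go so that the pad springs up again. It only takes pressing and pushing, nothing is picked up: leave the card box, glue stick, eraser and tape roll standing where they are.

Things in the scene. Friction and masses are not known exactly. Their poses are not given: they have to be found in the camera images.
- bookend: Grey steel ratchet bookend, fixed to the desk. Origin on the desk under the middle of its length; y runs along the bar from stop post (-y) to fixed end plate (+y), x across, z up. Base 170 x 330 x 6 mm (x -100 to +70). Steel bar 14 mm wide, top 42 mm up, at x = +45 mm. End plate y +155 to +165 mm, 95 mm high, as wide as the base. A blue jaw slides on the bar; nothing here can be lifted.
- stop_face (a point): Point on the grey stop post at the bookend's -y end, in the bar's line (x = +45 mm), 42 mm above the desk, on the face that the carriage of the jaw meets when fully home. The post is 34 mm wide across the bar, 18 mm thick and 48 mm high.
- plate_top (a point): Middle of the top edge of the jaw's blue plate, 95 mm above the desk; moves with the jaw. The plate is 170 mm wide across the bar (bookend x = -100 to +70 mm), 6 mm thick, faces the card box, and stands at the +y end of the black carriage, which is 50 mm wide and rides on the bar with its flat top 48 mm above the desk.
- release_top (a point): Centre of the top of the red release pad (44 mm across the bar, 58 mm along it, at bookend x = +45 mm), 64 mm above the desk when up, 55 mm when fully down; moves with the jaw. It is the floor of a pocket that runs from the push lip (33 mm towards bookend -y) to the blue plate (33 mm towards +y) and is open across the bar and above: a fingertip presses the pad here and pushes the lip towards -y.
- lip_top (a point): Middle of the top of the black push lip at the carriage's -y end, 85 mm above the desk, 38 mm from the pad's centre towards bookend -y; 50 mm wide across the bar, 10 mm thick; moves with the jaw.
- slide_jaw (a joint): Position of the jaw along the bar in m: 0 = tightest, near the card box; grows towards bookend -y; 0.14 = fully home on the stop post. Starts at 0.005 to 0.05. Slides with about 2.5 N. A ratchet of 10 mm pitch locks it against going back (it gives up to 10 mm, then stops dead) unless the release pad is held down; towards 0 it clicks along freely.
- release (a joint): How far the red release pad is pressed straight down, in m: 0 = up, 0.009 = fully down. It springs up when let go (2.4 N to start, 6 N fully down). The ratchet is free beyond 0.005 and bites again when the pad comes up. With the pawl resting on a tooth the pad may stand up to 0.005 low.
- card_box: Clear plastic card box, 69 x 100 x 40 mm, 0.12 kg, loose, on the bookend's base plate between the fixed end plate and the jaw, its long side across the bar. Origin at the centre of its underside. To be left alone.
- glue_stick: Loose glue stick with a red cap, diameter 25 mm, 86 mm high, upright on the desk just past the stop post end of the bookend. Origin at the centre of its underside. To be left alone.
- eraser: Loose eraser, blue and white, 21 x 52 x 13 mm, on the desk just past the fixed end plate of the bookend. Origin at the centre of its underside. To be left alone.
- tape_roll: Loose brown tape roll, 96 mm across, 48 mm high, lying flat on the desk to the right of the bookend. Origin at the centre of its underside. To be left alone.

How it is judged:
By the outcome, as a careful person would: the job done as asked, in the order asked, and still so for the second after the job is handed in, with the robot touching nothing.
It also fails if it takes over 35 s, if anything falls off the work surface, if the arm or the gripper's body presses on something with over 40 N, if the wrist force passes 120 N, or if a joint passes its speed limit or range.

## Working session

There is one attempt and no reset: what is moved stays moved. The work goes in short steps, Python scripts to look and compute and a shell command to move; the robot and the scene stay as the last step left them, time stands still between calls to the robot, and variables do not carry over. Pictures are saved under pics/ and viewed, at most 10 in all, crops included, and the job is handed in when it is done.

```bash
mkdir -p pics; cat > h.py <<'E'
from plant import ctrl
import numpy as np, cv2
def look(cam,names,save=None):
    s=ctrl.snapshot(cam)
    if save: cv2.imwrite(f'pics/{save}.png',s['frame'][:,:,::-1])
    for n in names:
        r=ctrl.mark_of(s,n)
        if r: print(cam,n,[(np.round(d['location'],4).tolist(),round(d['p'],2)) for d in r[:2]])
        else: print(cam,n,None)
    return s
E
python3 - <<'E'
from h import *
N=['bookend','stop_face','plate_top','release_top','lip_top','card_box','glue_stick','tape_roll','eraser']
for c in ['scene','side']: look(c,N,c+'0')
look('wrist',N[:6],'wrist0')
o=ctrl.get_obs();print(o['clock'],o['tool_pos'],o['orientation'],o['force'],o['opening'])
E
```

```text
scene bookend None
scene stop_face [([0.5215, 0.0585, 0.04], 0.69)]
scene plate_top [([0.4208, 0.2202, 0.0932], 0.91)]
scene release_top [([0.4859, 0.2016, 0.0562], 0.4)]
scene lip_top [([0.4975, 0.1629, 0.0876], 0.75), ([0.5264, -0.1553, 0.0007], 0.42)]
scene card_box [([0.3751, 0.2896, 0.0064], 0.67)]
scene glue_stick [([0.5175, 0.003, 0.0072], 0.52)]
scene tape_roll [([0.5221, -0.1578, 0.0069], 0.69)]
scene eraser None
side bookend [([0.4431, 0.1865, 0.002], 0.87)]
side stop_face [([0.5195, 0.0584, 0.0455], 0.98)]
side plate_top [([0.4188, 0.2232, 0.0893], 0.67)]
side release_top [([0.4847, 0.2056, 0.0628], 0.64)]
side lip_top [([0.4936, 0.1656, 0.0805], 0.96)]
side card_box [([0.3741, 0.2928, 0.0052], 0.92)]
side glue_stick [([0.5145, -0.0001, -0.0017], 0.48)]
side tape_roll [([0.5338, -0.1575, -0.0001], 0.91)]
side eraser [([0.5175, 0.0578, 0.0484], 0.68), ([0.4239, 0.3751, -0.0007], 0.53)]
wrist bookend None
wrist stop_face [([0.5209, 0.0521, 0.0417], 0.84)]
wrist plate_top None
wrist release_top None
wrist lip_top None
wrist card_box None
1.35 [ 6.74975504e-01 -4.26906921e-05  4.04655533e-01] [ 1.79997638e+02 -8.47114185e-04 -9.00021388e+01] [ 0.28745258 -0.23193246  0.51883851] 0.08765395904568198
```

```bash
python3 -c "
import cv2,numpy as np
a=cv2.imread('pics/scene0.png');b=cv2.imread('pics/side0.png')
cv2.imwrite('pics/both.png',cv2.resize(np.hstack([a,b]),(800,300)))"
```

```text
(no output)
```

View pics/side0.png

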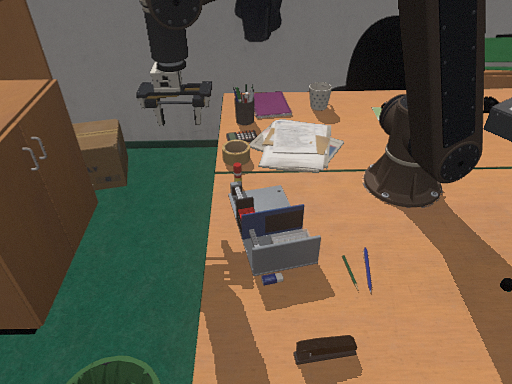

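View pics/scene0.png

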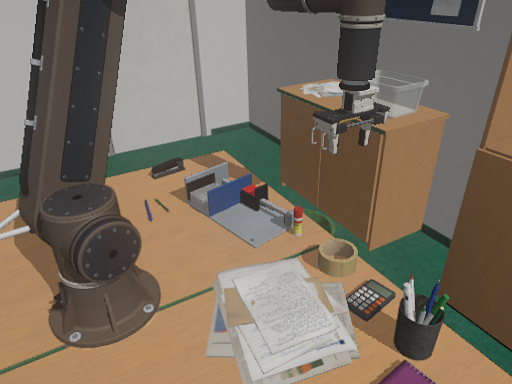

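The red pad is at about (247,210) in side and (252,196) in scene, with the lip on the stop-post side and the blue plate on the other, so the network positions fit the pictures. Push direction is about (0.235,-0.972), and the jaw starts at about 0.034. I'll close the hand, turn -13.6° about tool z and go above the pocket.

```bash
python3 -m inch '[1,-100,95,0,0,0,-7, 1,-195,187,0,0,0,-13.6, 1,-195,187,0,0,0,-13.6, 1,-195,187,0,0,0,-13.6, 1,-195,187,0,0,0,-13.6]'; python3 -m inch '[1,0,0,0,0,0,0,1,0,0,0,0,0,0,1,0,0,0,0,0,0,1,0,0,0,0,0,0]'
python3 - <<'E'
from h import *
N=['stop_face','plate_top','release_top','lip_top']
for c in ['side','wrist','scene']: look(c,N,c+'1')
o=ctrl.get_obs();print(o['clock'],o['tool_pos'],o['orientation'],o['force'],o['opening'])
E
```

```text
clock: 1.85
tool_pos: [0.5005, 0.1814, 0.4048]
orientation: [-180.0, 0.0, -76.4]
force: [1.1, 1.9, -0.7]
opening: 0.0533
gripper_force: 0.0
clock: 2.25
tool_pos: [0.5027, 0.1797, 0.4044]
orientation: [180.0, -0.0, -76.5]
force: [0.3, 0.1, 0.0]
opening: 0.0217
gripper_force: 0.0
side stop_face None
side plate_top [([0.4206, 0.2235, 0.0915], 0.85)]
side release_top [([0.4857, 0.2032, 0.0588], 0.67)]
side lip_top [([0.4934, 0.1658, 0.0827], 0.61)]
wrist stop_face [([0.5221, 0.0522, 0.0425], 0.82)]
wrist plate_top None
wrist release_top [([0.4884, 0.2101, 0.0582], 0.7)]
wrist lip_top [([0.4934, 0.1613, 0.085], 0.75)]
scene stop_face [([0.52, 0.0583, 0.0428], 0.73)]
scene plate_top [([0.4208, 0.221, 0.0945], 0.79)]
scene release_top [([0.4852, 0.1991, 0.059], 0.62), ([0.4435, 0.1879, -0.0008], 0.39)]
scene lip_top [([0.4981, 0.1601, 0.0839], 0.76)]
3.0 [0.50193084 0.18048963 0.40469421] [-1.79997110e+02  7.51859947e-04 -7.63917675e+01] [-0.39596611 -0.79974401 -0.16168918] 0.00016052269053271528
```

```bash
python3 -m inch '[1,-19,10,0,0,0,0, 1,-19,10,45,0,0,0, 1,-19,10,90,0,0,0, 1,-19,10,107,0,0,0, 1,-19,10,107,0,0,0]'
python3 - <<'E'
from h import *
N=['stop_face','plate_top','release_top','lip_top']
for c in ['side','wrist']: look(c,N,c+'2')
a=cv2.imread('pics/side2.png')[150:290,190:340];b=cv2.imread('pics/wrist2.png')
cv2.imwrite('pics/c2.png',np.hstack([cv2.resize(a,(400,373)),cv2.resize(b,(400,373))]))
o=ctrl.get_obs();print(o['clock'],o['tool_pos'],o['orientation'],o['force'],o['opening'])
E
```

```text
clock: 3.5
tool_pos: [0.4869, 0.196, 0.295]
orientation: [179.7, -0.1, -76.4]
force: [-0.5, -0.3, 0.4]
opening: 0.0002
gripper_force: 0.0
side stop_face [([0.5202, 0.0568, 0.047], 0.85)]
side plate_top [([0.42, 0.2213, 0.0935], 0.92)]
side release_top [([0.4867, 0.2049, 0.0612], 0.4)]
side lip_top [([0.4958, 0.165, 0.0844], 0.78), ([0.528, -0.1594, -0.0019], 0.19)]
wrist stop_face None
wrist plate_top None
wrist release_top [([0.4898, 0.2067, 0.0584], 0.65)]
wrist lip_top [([0.4933, 0.1661, 0.0829], 0.88)]
4.0 [0.48784472 0.1965825  0.29831096] [-1.79940726e+02  3.27145862e-02 -7.64017117e+01] [ 0.12002154  0.74313932 -0.2742299 ] 0.0003419756006364712
```

View pics/c2.png

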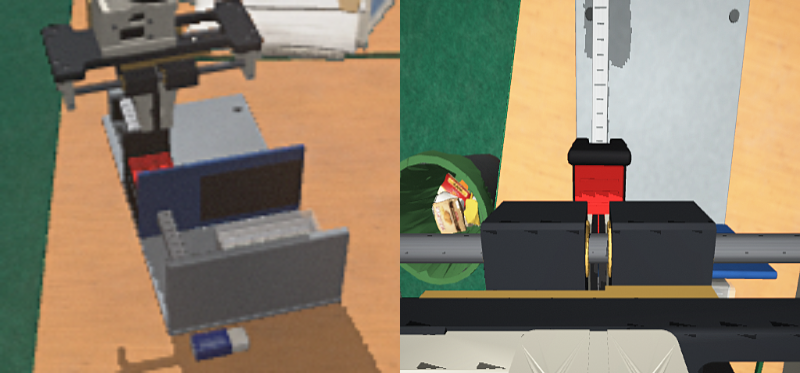

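Wrist view: red pad (600,190) and lip (600,152) are centred on the fingers' line; side view shows the closed fingertips above the pocket. Descending to just above the pad.

```bash
python3 -m inch '[1,0,0,20,0,0,0, 1,0,0,38,0,0,0, 1,0,0,50,0,0,0, 1,0,0,51,0,0,0, 1,0,0,51,0,0,0]';python3 -m inch '[1,0,0,2,0,0,0, 1,0,0,4,0,0,0, 1,0,0,6,0,0,0,1,0,0,6,0,0,0,1,0,0,6,0,0,0]';python3 -m inch '[1,0,0,1.5,0,0,0, 1,0,0,3,0,0,0, 1,0,0,3,0,0,0,1,0,0,3,0,0,0]'
```

```text
clock: 4.5
tool_pos: [0.488, 0.1967, 0.2468]
orientation: [180.0, -0.0, -76.4]
force: [0.1, -0.4, 0.6]
opening: 0.0002
gripper_force: 0.0
clock: 5.0
tool_pos: [0.4878, 0.1965, 0.2407]
orientation: [-180.0, 0.0, -76.4]
force: [0.1, -0.3, -0.1]
opening: 0.0005
gripper_force: 0.0
clock: 5.4
tool_pos: [0.4878, 0.1966, 0.2378]
orientation: [-180.0, 0.0, -76.4]
force: [-1.2, 0.4, 3.4]
opening: 0.0003
gripper_force: 1.1
```

```bash
python3 -m inch '[1,0,0,2,0,0,0, 1,0,0,4,0,0,0, 1,0,0,4,0,0,0,1,0,0,4,0,0,0]'; python3 -m inch '[1,2,0,0,0,0,0, 1,5,0,0,0,0,0, 1,9,0,0,0,0,0,1,13,0,0,0,0,0,1,17,0,0,0,0,0]'
```

```text
clock: 5.8
tool_pos: [0.4879, 0.1966, 0.2338]
orientation: [-180.0, -0.0, -76.4]
force: [-1.1, 0.8, 4.5]
opening: -0.0001
gripper_force: 2.7
clock: 6.3
tool_pos: [0.4917, 0.1803, 0.2338]
orientation: [-180.0, 0.0, -76.4]
force: [-3.5, 1.9, 5.5]
opening: 0.0004
gripper_force: 2.7
```

```bash
python3 -m inch '[1,5,0,0,0,0,0, 1,10,0,0,0,0,0, 1,16,0,0,0,0,0,1,23,0,0,0,0,0,1,30,0,0,0,0,0]'; python3 -m inch '[1,6,0,0,0,0,0, 1,12,0,0,0,0,0, 1,18,0,0,0,0,0,1,24,0,0,0,0,0,1,30,0,0,0,0,0]'
python3 - <<'E'
from h import *
look('side',['release_top','lip_top','plate_top'],'side3'); look('wrist',['release_top','lip_top','stop_face'],'wrist3')
a=cv2.imread('pics/side3.png')[150:290,190:340];b=cv2.imread('pics/wrist3.png')
cv2.imwrite('pics/c3.png',np.hstack([cv2.resize(a,(400,373)),cv2.resize(b,(400,373))]))
o=ctrl.get_obs();print(o['clock'],o['tool_pos'],o['force'])
E
```

```text
clock: 6.8
tool_pos: [0.4988, 0.151, 0.2338]
orientation: [-180.0, 0.0, -76.4]
force: [-3.0, 2.9, 4.6]
opening: 0.0008
gripper_force: 2.7
clock: 7.3
tool_pos: [0.5057, 0.1218, 0.2337]
orientation: [180.0, 0.0, -76.4]
force: [-2.8, 1.6, 5.3]
opening: 0.0007
gripper_force: 2.7
side release_top [([0.3751, 0.2912, 0.0057], 0.36)]
side lip_top [([0.5118, 0.0929, 0.0855], 0.88)]
side plate_top [([0.4369, 0.1472, 0.0887], 0.64)]
wrist release_top None
wrist lip_top [([0.5103, 0.0866, 0.0843], 0.63)]
wrist stop_face [([0.5206, 0.0549, 0.0421], 0.65)]
7.7 [0.50582722 0.12134633 0.23371405] [-0.81906246 -2.59135117  5.3432011 ]
```

View pics/c3.png

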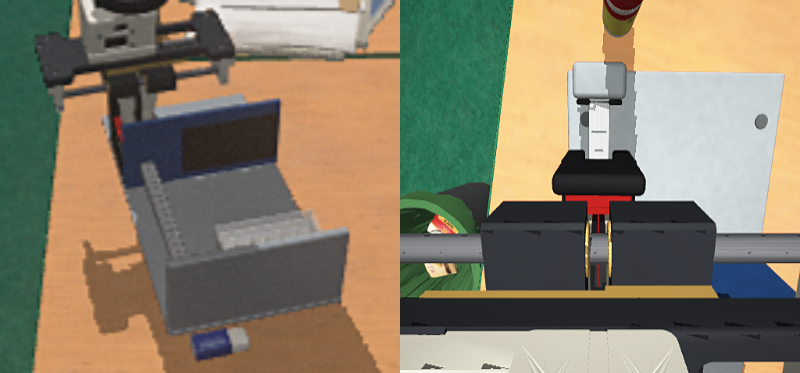

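The jaw is following, with the lip about 29 mm ahead of the TCP and so in contact; about 46 mm remain. Continuing, slower near the stop.

```bash
python3 -m inch '[1,8,0,0,0,0,0, 1,16,0,0,0,0,0, 1,24,0,0,0,0,0,1,31,0,0,0,0,0,1,36,0,0,0,0,0]'; python3 -m inch '[1,2,0,0,0,0,0, 1,4,0,0,0,0,0, 1,5,0,0,0,0,0,1,5,0,0,0,0,0]';python3 -m inch '[1,1,0,0,0,0,0, 1,2,0,0,0,0,0, 1,3,0,0,0,0,0,1,3,0,0,0,0,0]'
```

```text
clock: 8.2
tool_pos: [0.5146, 0.0868, 0.2338]
orientation: [-179.9, 0.0, -76.4]
force: [-1.1, 4.2, 5.7]
opening: 0.0005
gripper_force: 2.7
clock: 8.6
tool_pos: [0.5161, 0.0823, 0.2341]
orientation: [-179.9, 0.0, -76.4]
force: [-0.2, 2.9, 5.3]
opening: 0.0006
gripper_force: 2.7
clock: 9.0
tool_pos: [0.5168, 0.0795, 0.2341]
orientation: [-179.9, 0.0, -76.4]
force: [-0.8, 2.4, 5.0]
opening: 0.0007
gripper_force: 2.7
```

```bash
for i in 1 2 3; do python3 -m inch '[1,1,0,0,0,0,0, 1,2,0,0,0,0,0, 1,2,0,0,0,0,0]' | grep -E 'pos|force:' ; done
```

```text
tool_pos: [0.5173, 0.0776, 0.2341]
force: [-1.1, 3.1, 5.1]
gripper_force: 2.6
tool_pos: [0.5177, 0.0757, 0.2341]
force: [-0.8, 3.1, 4.9]
gripper_force: 2.6
tool_pos: [0.5179, 0.0748, 0.2341]
force: [-4.8, 12.1, 6.1]
gripper_force: 7.9
```

Force has risen to 13 N, so the jaw is on the stop. One firm millimetre to confirm, then straight up while still bearing on the lip, so the pad isn't dragged back.

```bash
python3 -m inch '[1,0.5,0,0,0,0,0, 1,1,0,0,0,0,0, 1,1,0,0,0,0,0]' | grep -E 'pos|force:' ; python3 -m inch '[1,0,0,-3,0,0,0, 1,0,0,-7,0,0,0, 1,0,0,-12,0,0,0,1,0,0,-16,0,0,0,1,-1,0,-22,0,0,0]';python3 -m inch '[1,-2,0,-30,0,0,0, 1,-2,0,-60,0,0,0, 1,-2,0,-90,0,0,0,1,-2,0,-130,0,0,0,1,-2,0,-130,0,0,0]'
python3 - <<'E'
from h import *
N=['release_top','lip_top','plate_top','stop_face','glue_stick','card_box','tape_roll','eraser']
look('side',N,'side4'); look('wrist',N[:4],'wrist4'); look('scene',N,'scene4')
a=cv2.imread('pics/side4.png')[150:290,190:340];b=cv2.imread('pics/wrist4.png')
cv2.imwrite('pics/c4.png',np.hstack([cv2.resize(a,(400,373)),cv2.resize(b,(400,373))]))
o=ctrl.get_obs();print(o['clock'],o['tool_pos'],o['force'])
E
```

```text
tool_pos: [0.518, 0.0745, 0.2341]
force: [-8.3, 18.5, 8.8]
gripper_force: 10.8
clock: 10.7
tool_pos: [0.517, 0.0746, 0.2542]
orientation: [179.9, 0.1, -76.4]
force: [-1.8, 6.8, -4.0]
opening: 0.0003
gripper_force: 3.5
clock: 11.2
tool_pos: [0.5185, 0.0755, 0.3907]
orientation: [-179.5, 0.0, -76.4]
force: [0.0, 0.2, -0.3]
opening: 0.0005
gripper_force: 0.0
side release_top [([0.5099, 0.0977, 0.063], 0.45)]
side lip_top [([0.5177, 0.0581, 0.0842], 0.61), ([0.5188, 0.0559, 0.0436], 0.59)]
side plate_top [([0.4436, 0.1165, 0.0878], 0.63)]
side stop_face [([0.5184, 0.0573, 0.0471], 0.58)]
side glue_stick [([0.5144, 0.0996, 0.0639], 0.69), ([0.5178, -0.0017, 0.0001], 0.56)]
side card_box [([0.374, 0.2923, 0.0071], 0.68)]
side tape_roll [([0.5301, -0.1562, -0.0006], 0.95)]
side eraser [([0.4251, 0.3801, -0.0031], 0.51)]
wrist release_top [([0.5127, 0.1028, 0.0587], 0.56)]
wrist lip_top [([0.5197, 0.0587, 0.0865], 0.71)]
wrist plate_top None
wrist stop_face [([0.5115, 0.0992, 0.0638], 0.71), ([0.5231, 0.0535, 0.0423], 0.65)]
scene release_top [([0.5114, 0.0954, 0.0586], 0.58)]
scene lip_top [([0.5243, 0.0594, 0.0832], 0.88), ([0.4448, 0.1167, 0.0928], 0.73)]
scene plate_top [([0.4466, 0.1174, 0.0928], 0.81)]
scene stop_face [([0.5209, 0.0575, 0.039], 0.8)]
scene glue_stick [([0.5184, 0.0031, 0.0036], 0.57)]
scene card_box [([0.3763, 0.2895, 0.0063], 0.68), ([0.5178, 0.005, 0.0021], 0.27)]
scene tape_roll [([0.5202, 0.0548, 0.0391], 0.7), ([0.5255, -0.1594, 0.0034], 0.62)]
scene eraser None
12.35 [0.51715353 0.07506326 0.38569543] [-0.21997391 -0.28517409 -0.14601719]
```

View pics/c4.png

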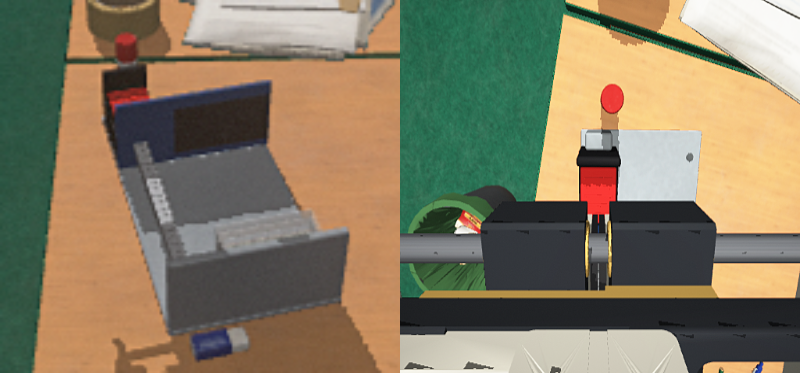

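The lip now sits against the post (wrist view 600,155). The pad has been let go and reads the same height as at the start. The card box, glue stick and tape roll are within 5 mm of where they started, which is network noise. The eraser also looks unmoved in side view.

```bash
python3 -c "
from plant import ctrl
print(ctrl.close_job())"
```

```text
the job is handed in; nothing more can be done
None
```

The job is handed in at about 12 s of the 35 s: I held the release pad down, pushed the jaw until it met the stop post (about 20 N), then let the pad spring up, and the card box, glue stick, eraser and tape roll look unmoved in the final pictures.

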